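# Fit a splined cog onto the keyed hub of an instrument drive head

### The arm

A 7-joint arm with a two-finger parallel gripper is mounted at the origin on the work surface. World frame = base frame: x ahead of the robot, y to its left, z up, the work surface at z = 0. Lengths are in m, angles in rad, forces in N, time in s.
With the tool pointing down it reaches from about 0.425 to 0.925 m from the base axis. Payload 6.8 kg.
Tool frame: the origin (TCP) lies on the centre line of the jaws, within the pads' length; the fingertips stand 17 mm ahead of it and the grasp point (between the pads) lies 2 mm behind it; z points along the fingers, x is the direction in which the jaws open and shut, and the axes are right-handed (so a half turn about z gives the same grasp; the last joint's range is limited). The gripper opens to 85 mm and grips with 20 to 120 N. Pads are 22 mm wide; open, the fingers measure 114 mm over their backs; the gripper's body (76 mm by 85 mm) begins 54 mm behind the grasp point. The pads swing forward as they close: fully open they stand 13 mm farther back than shut.
Start: joints at [1.103, 0.477, 0.022, 1.555, -0.011, 1.109, -0.083], TCP at [0.238, -0.632, 0.211] pointing down, gripper open.
Joint ranges: [-2.96, 2.96], [-0.34, 2.1], [-1.41, 1.46], [0.24, 2.44], [-1.37, 4.51], [0.17, 1.92], [-2.96, 2.96]. Speed limits (rad/s): [2.39, 2.39, 3.14, 3.14, 3.14, 3.14, 3.14].

### API

Orientations are given as a unit quaternion [w, x, y, z].
In Python, from station import status, read_camera, camera_model, bot gives the robot as it stands.
- The arm moves only by the tool arm_command, never from a script. Its argument "series" is a list of rows, each a list of 3 entries, a list of its own where there are three numbers: the finger opening in mm, from 0 to 85.4, then the shift along the tool's x, y, z in mm, then the turn about the tool's z in rad. In form: [[gripper, [dx, dy, dz], roll], ...]. A call has 1 to 8 rows; each row is the pose to reach, as a shift and turn from the pose commanded when the call began, along the tool's axes at that moment; what a row does not reach only later rows make up. A row lasts 1/8 s, in which the tool goes at most 62.5 mm and 10.7 degrees, less where a joint would pass 70% of its speed; a pose out of reach is approached as far as the arm can. A call with a gripper value outside its range is refused whole. The fingers move at their own pace and stop on an object; "squeeze" is the grip in N (left out, the last holds). Time passes only in rows, so rows that repeat a pose let the fingers close. It gives the time, the measured TCP pose, the force and the opening at its end, in the units of the state.
- status.get_obs(): the state, without advancing time (a new reading comes with each control period).
- read_camera(name): name is "scene" or "top" or "wrist"; returns the picture (420x560x3 uint8, blue, green, red); there is no depth.
- camera_model(name): a dict with "fov_y" (degrees; the focal length in pixels is half the picture's height over the tangent of half this angle, whatever the lens; pixels are square), "cx", "cy" (the principal point, pixels), "R" (3x3) and "t" (3): a world point X has camera coordinates R X + t. Camera axes: x right, y down, z forward; pixel columns grow to the right and rows downward; lengths in m; the calibration is good to about 2 mm. A picture is of the moment at which its call begins: read the wrist's pose just before it. camera_model takes no time and is no camera call; for the wrist camera it gives the pose at the moment of the call.
- bot.hand_in(): hands the job in, once; it reports no verdict.
The state is a dict: "t": time; "q": joint angles; "joint_vel": joint speeds; "joint_torque": joint torques, N m; "eef_pos": TCP position; "tool_rot": TCP orientation; "contact_force": force on the tool from outside, world axes, zero at the start; "torque": the same for the moment, N m; "gripper_width": opening from 0.0 (shut) to 1.0 (fully open).
Only numpy, scipy, OpenCV 4.12 (cv2) and the standard library are available. Lean on these libraries where they do the work, as an engineer would, in place of code of your own. Each camera call takes 0.05 s, during which the arm holds its last target.

### The job

Fit the loose steel cog onto the splined hub of the drive head, the metal box on the bench: it goes on only where its wide master slot meets the hub's wide master spline, so turn it on the hub until it drops over the splines, then press it fully home and level against the stiff orange spacer, and let go. Do not wind the drive round by forcing the cog once it has caught, and leave the bottle, the pot and the screwdriver where they are.

Things in the scene. Friction and masses are not known exactly. Their poses are not given: they have to be found in the camera images.
- cog: Loose steel cog, about 0.55 kg, lying boss upward. Origin: on its axis, at the underside. z is its axis (up), x points to its red stud. Toothed disc 120 mm across the teeth, 20 mm thick, with a bore of 26.8 mm diameter right through for the hub's nose (0.9 mm of play around it).
- boss (a point): Middle of the cog's boss, the part to grip from above: round, 35 mm in diameter, from 20 to 44 mm above the underside. The point is on the axis, 32 mm above the underside.
- stud (a point): Red stud standing up from the cog's face, 14 mm in diameter, from 20 to 46 mm above the cog's underside, 42 mm from its axis: something to push the cog round by. The point is on its axis, 33 mm above the cog's underside.
- master_slot (a point): Wide master slot (13.6 mm) in the cog's underside, below the stud. The underside has a pocket 14.5 mm deep, 42 mm in diameter, with six slots reaching out to 58 mm diameter: the wide one and five narrow ones (10 mm) at 80, 125, 190, 225 and 280 degrees from it, counterclockwise from above. Slots are 1.8 mm wider than the splines on each side.
- housing: Drive head: aluminium box 130 x 130 mm, its top 60 mm above the bench, on a 150 x 150 mm base plate, fixed. Origin under its centre on the bench, z up. The upright splined hub stands in the middle of its top. The angle of the hub's splines is different every time and is NOT given by the housing's axes.
- nose (a point): Tip of the hub, on its axis, 70 mm above the top of the housing (130 mm above the bench). The round nose is 12 mm in diameter at the tip, tapers out to 25 mm at 10 mm below it, and stays 25 mm down to the splines.
- spline_top (a point): Point on the hub's axis, 19 mm above the housing's top: top of the spline drum (40 mm in diameter, 54 over the splines; one wide master spline 10 mm, five narrow 6.4 mm, all steel). At a wrong angle the cog's underside rests here. At the right angle (within about 4 degrees) it drops by its weight 5 mm onto the spacer and can no longer turn on the hub.
- seat (a point): Point on the hub's axis, 6 mm above the top of the housing (66 mm above the bench): where the cog's underside centre (its origin) is when the cog is fully home.
- hub (a joint): Angle of the hub (drive) from where it stood at the start, rad, counterclockwise from above positive; 0 at the start whatever the angle of its splines. It is held by stiff gearing and slips only above 0.5 N m (about 12 N at the stud).
- spacer (a joint): Orange spacer ring, 80 mm in diameter, around the foot of the hub: 0 at the top (its upper face 14 mm above the housing's top), 0.008 when pressed fully down. It slides with a friction of 15 N, so the cog's weight does not move it, and it stays where it is pressed to; some 10 N pressed down on the cog take it home.
- oil_bottle: Amber bottle 52 mm in diameter, 130 mm tall, standing; origin under its centre. Leave alone.
- grease_pot: White pot with blue lid, 56 mm in diameter, 60 mm tall, standing; origin under its centre. Leave alone.
- screwdriver: Screwdriver 190 mm long lying on the bench; its x axis runs along it. Leave alone.

How it is judged:
By the outcome, as a careful person would: the job done as asked, in the order asked, and still so for the second after the job is handed in, with the robot touching nothing.
It also fails if it takes over 70 s, if anything falls off the work surface, if the arm or the gripper's body presses on something with over 40 N, if the wrist force passes 120 N, or if a joint passes its speed limit or range.

## Working session

There is one attempt and no reset: what is moved stays moved. The work goes in short steps, Python scripts to look and compute and a tool call to move; the robot and the scene stay as the last step left them, time stands still between calls to the robot, and variables do not carry over. Pictures are saved under pics/ and viewed, and the job is handed in when it is done.

Besides the shell and the picture viewer there is one more tool, called after ">>>" as name(argument=value, ...), one argument or row to a line, values as JSON. arm_command: Moves the arm, as the interface text tells. Its arguments: {"type":"object","properties":{"series":{"type":"array"},"squeeze":{"type":"number"}},"required":["series"]}

```bash
ls; mkdir -p pics; python3 - <<'E'
from station import status, read_camera, camera_model, bot
import cv2
print(status.get_obs())
for n in ("scene","top","wrist"):
    m=camera_model(n); print(n,m)
    cv2.imwrite(f"pics/{n}0.png",read_camera(n))
E
```

```text
pics
{'t': 0.0, 'q': array([ 1.10291852,  0.47781617,  0.02236626,  1.55644081, -0.01147746,
        1.10933433, -0.08312489]), 'joint_vel': array([-0.00243241,  0.00010248, -0.00023164,  0.00194886, -0.0004393 ,
        0.0002497 , -0.00200054]), 'joint_torque': array([-5.33515743e-05, -5.96436274e+01,  1.60810098e+00, -2.81193298e+01,
        1.24932468e-02,  9.46217158e-03,  1.65642740e-05]), 'eef_pos': array([ 0.23738111, -0.63120205,  0.20952002]), 'tool_rot': array([-4.59215948e-04,  8.22207232e-01, -5.69187485e-01, -8.14559617e-04]), 'contact_force': array([-0.12642457, -0.73440915, -0.57342634]), 'torque': array([-0.01782389,  0.01272105, -0.05057766]), 'gripper_width': 0.9967444125968229}
scene {'fov_y': 55.321780048091185, 'cx': 273.66387217826883, 'cy': 208.1246622409683, 'R': array([[ 0.00894101,  0.99994622,  0.00525503],
       [ 0.7270175 , -0.00289226, -0.68661284],
       [-0.68656072,  0.00995951, -0.72700426]]), 't': array([-0.01490602, -0.38425947,  1.26990756])}
top {'fov_y': 52.288904003698256, 'cx': 286.31451616053647, 'cy': 208.9209027369685, 'R': array([[-2.09003707e-02, -9.99769923e-01, -4.82437584e-03],
       [-9.82443552e-01,  2.14324424e-02, -1.85324895e-01],
       [ 1.85385655e-01,  8.66317939e-04, -9.82665461e-01]]), 't': array([0.02217936, 0.6555907 , 0.85246863])}
wrist {'fov_y': 62.93760292610096, 'cx': 273.7629531761254, 'cy': 201.92764660327094, 'R': array([[ 0.35243531, -0.93583523, -0.00133615],
       [-0.88965261, -0.33548525,  0.30978682],
       [-0.29035768, -0.10799111, -0.9508051 ]]), 't': array([-0.6749648, -0.0401211,  0.3808113])}
```

View pics/scene0.png

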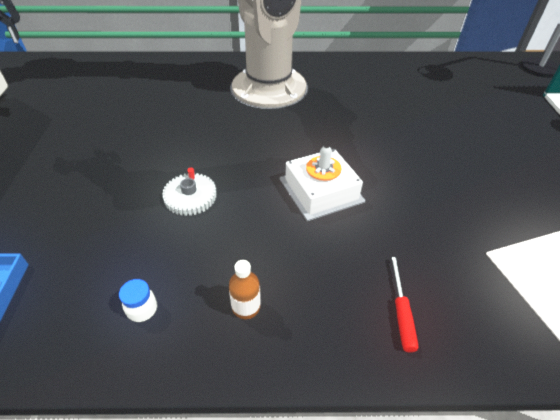

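View pics/top0.png

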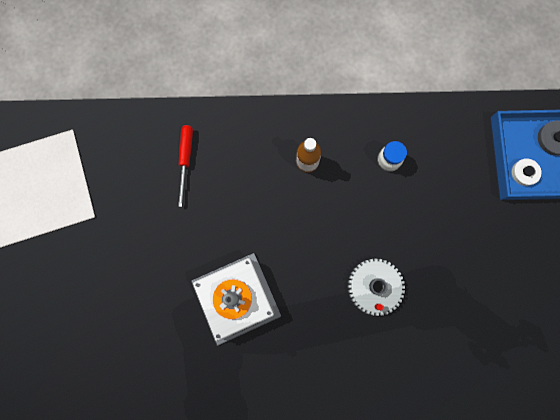

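View pics/wrist0.png

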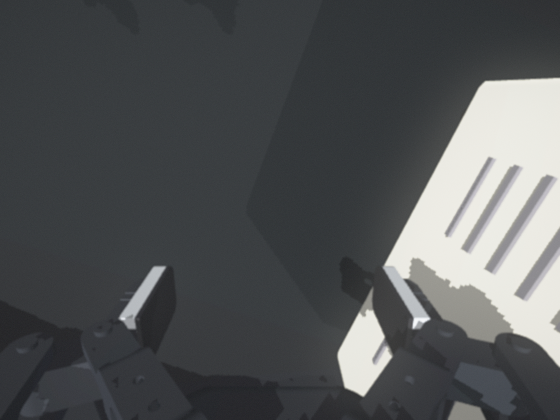

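The scene view has the cog at about (190,192) and the drive head at (323,180). In the top view the cog's boss is at (378,286), its stud at (379,307) and the hub at (232,298). Next I'll zoom in and measure.

```bash
cat > h.py <<'E'
import numpy as np, cv2
def K(m,h=420):
    f=h/2/np.tan(np.radians(m["fov_y"])/2); return f
def ray(m,u,v):
    f=K(m); d=np.array([(u-m["cx"])/f,(v-m["cy"])/f,1.]); R=np.array(m["R"]);t=np.array(m["t"])
    return -R.T@t, R.T@d
def onz(m,u,v,z):
    c,d=ray(m,u,v); return c+d*(z-c[2])/d[2]
def proj(m,X):
    p=np.array(m["R"])@np.array(X)+m["t"]; f=K(m); return np.array([m["cx"]+f*p[0]/p[2], m["cy"]+f*p[1]/p[2]])
E
python3 - <<'E'
import cv2,numpy as np
from h import *
from station import camera_model
im=cv2.imread("pics/top0.png"); m=camera_model("top")
a=cv2.resize(im[240:360,170:300],None,fx=6,fy=6,interpolation=cv2.INTER_CUBIC)[:600]
cv2.imwrite("pics/hub0z.png",cv2.resize(im[250:350,180:290],None,fx=6,fy=6,interpolation=cv2.INTER_CUBIC))
cv2.imwrite("pics/cog0z.png",cv2.resize(im[245:325,335:420],None,fx=7,fy=7,interpolation=cv2.INTER_CUBIC))
s=cv2.imread("pics/scene0.png")
cv2.imwrite("pics/hub0s.png",cv2.resize(s[135:220,275:370],None,fx=7,fy=7,interpolation=cv2.INTER_CUBIC))
E
```

```text
(no output)
```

View pics/hub0z.png

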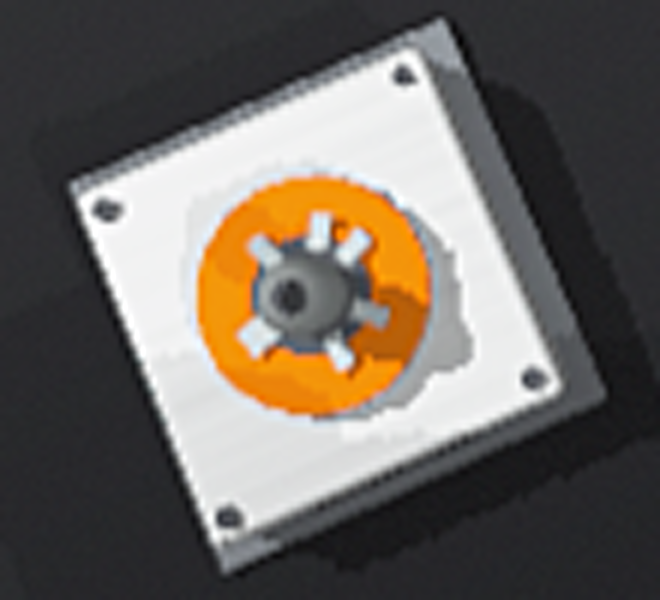

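View pics/cog0z.png

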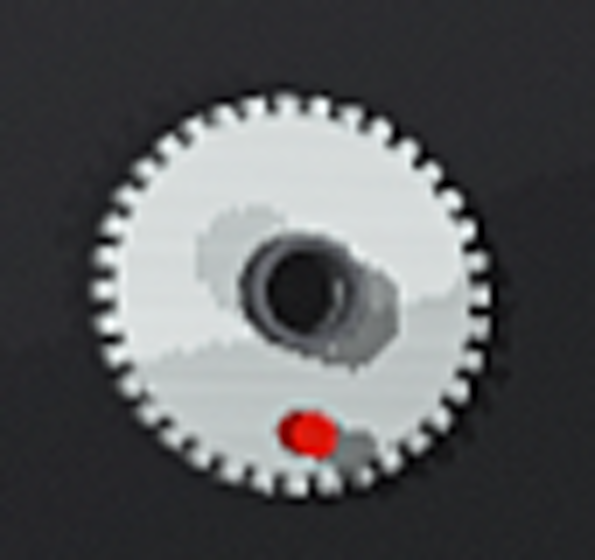

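View pics/hub0s.png

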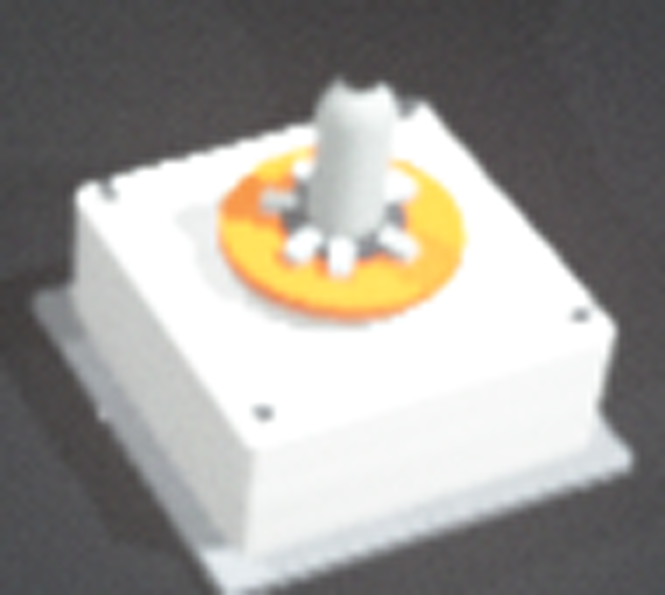

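```bash
cat >> h.py <<'E'
def centroid(mask):
    n,l,s,c=cv2.connectedComponentsWithStats(mask.astype(np.uint8))
    i=1+np.argmax(s[1:,4]); return c[i],s[i],(l==i)
E
python3 - <<'E'
import cv2,numpy as np
from h import *
from station import camera_model
im=cv2.imread("pics/top0.png"); m=camera_model("top")
hsv=cv2.cvtColor(im,cv2.COLOR_BGR2HSV)
# orange ring ellipse
o=(hsv[...,0]>8)&(hsv[...,0]<22)&(hsv[...,1]>180)&(hsv[...,2]>120)
o[:230]=0
c,s,mk=centroid(o)
ct=max(cv2.findContours(mk.astype(np.uint8),cv2.RETR_EXTERNAL,cv2.CHAIN_APPROX_NONE)[0],key=cv2.contourArea)
P=np.array([onz(m,u,v,0.074)[:2] for u,v in cv2.convexHull(ct)[:,0]])
def fit(P):
    A=np.c_[2*P,np.ones(len(P))]; x=np.linalg.lstsq(A,(P**2).sum(1),rcond=None)[0]; return x[:2],np.sqrt(x[2]+x[:2]@x[:2])
hc,hr=fit(P); print("ring",hc,hr)
Z=[(320,218),(362,236),(258,245),(250,345),(343,364),(384,317)]
S=np.array([onz(m,180+(u-2.5)/6,250+(v-2.5)/6,0.079)[:2] for u,v in Z])
c2,r2=fit(S);print("spl",c2,r2)
for c in(hc,c2):
    print(np.round(np.degrees(np.arctan2(*(S-c).T[::-1]))%360,1),np.round(np.hypot(*(S-c).T)*1e3,1))
for q in [(s0,s1) for s0 in(0,) for s1 in (0,)]:pass
nose=onz(m,180+(290-2.5)/6,250+(295-2.5)/6,0.13);print("nose",nose)
# cog
r=((hsv[...,0]<8)|(hsv[...,0]>172))&(hsv[...,1]>150)&(hsv[...,2]>120); r[:230]=0
c,s,mk=centroid(r);print("stud px",c,s[4], "top z46", onz(m,c[0],c[1],.046),onz(m,c[0],c[1],.038))
g=(hsv[...,1]<60)&(hsv[...,2]>100); g[:, :330]=0;g[:230]=0;g[:,430:]=0
c,s,mk=centroid(g)
ct=max(cv2.findContours(mk.astype(np.uint8),cv2.RETR_EXTERNAL,cv2.CHAIN_APPROX_NONE)[0],key=cv2.contourArea)
P=np.array([onz(m,u,v,.020)[:2] for u,v in cv2.convexHull(ct)[:,0]])
print("cog",fit(P))
print("bore top z44",onz(m,335+(304-3)/7,245+(290-3)/7,.044))
print(K(m))
E
```

```text
ring [0.47110508 0.12277414] 0.038561590916954956
spl [0.47068952 0.12242361] 0.02544076590186507
[352.9 317.4  47.  128.8 205.3 252. ] [25.3 25.6 24.3 26.  25.6 25.9]
[353.8 318.6  46.8 127.6 205.  252.6] [25.7 25.6 24.8 26.  25.  25.5]
nose [0.47185249 0.12259792 0.13      ]
stud px [378.58536585 306.56097561] 41 top z46 [ 0.44792925 -0.17942919  0.046     ] [ 0.44759131 -0.18106559  0.038     ]
cog (array([ 0.48986128, -0.18220759]), np.float64(0.06048513045121689))
bore top z44 [ 0.49002199 -0.18117494  0.044     ]
427.82287594915147
```

```bash
cat >> h.py <<'E'
from scipy.spatial.transform import Rotation as Ro
def tool(o):
    q=np.array(o["tool_rot"]); return Ro.from_quat([q[1],q[2],q[3],q[0]]).as_matrix()
def go(o,target,jaw=None):
    T=tool(o); d=T.T@(np.array(target)-o["eef_pos"])*1e3
    a=np.degrees(np.arctan2(T[1,0],T[0,0]))
    r=None if jaw is None else np.radians(-((jaw-a+180)%360-180))
    print("t",round(o["t"],2),"eef",np.round(o["eef_pos"],4),"jaw",round(a,2),"tilt",np.round(T[:2,2],4),"shift mm",np.round(d,1),"roll",None if r is None else round(r,4),"F",np.round(o["contact_force"],1),"M",np.round(o["torque"],2),"grip",round(o["gripper_width"],3))
E
python3 - <<'E'
from h import *
from station import *
o=status.get_obs(); m=camera_model("wrist"); T=tool(o)
c=-np.array(m["R"]).T@m["t"]
print("cam in tool",T.T@(c-o["eef_pos"]), "axis in tool",T.T@np.array(m["R"])[2]); print(T)
go(o,[0.49,-0.182,0.25],-50)
E
```

```text
cam in tool [ 0.00073285 -0.08005588 -0.16399567] axis in tool [3.83403426e-04 3.09681382e-01 9.50840310e-01]
[[ 3.52107891e-01 -9.35959244e-01 -5.72043164e-04]
 [-9.35958400e-01 -3.52108344e-01  1.25978731e-03]
 [-1.38053075e-03  9.18275524e-05 -9.99999043e-01]]
t 0.15 eef [ 0.2375 -0.6313  0.2097] jaw -69.38 tilt [-0.0006  0.0013] shift mm [-331.7 -394.5  -39.8] roll -0.3383 F [ 0.3  0.8 -0.1] M [ 0.   -0.05 -0.07] grip 1.001
```

>>> arm_command(
  series=[
    [85, [-45, -50, -5], -0.05],
    [85, [-90, -100, -10], -0.1],
    [85, [-130, -150, -15], -0.15],
    [85, [-170, -200, -20], -0.2],
    [85, [-210, -250, -25], -0.25],
    [85, [-250, -300, -30], -0.3],
    [85, [-290, -350, -35], -0.34],
    [85, [-332, -395, -40], -0.34],
  ],
)

```text
t: 1.15
eef_pos: [0.4831, -0.1959, 0.2492]
tool_rot: [0.0, 0.907, -0.422, 0.0]
contact_force: [0.1, -0.7, -0.6]
gripper_width: 0.992
```

```bash
python3 - <<'E'
from h import *
from station import *
o=status.get_obs(); m=camera_model("wrist"); cv2.imwrite("pics/w1.png",read_camera("wrist"))
go(o,[0.471,0.1226,0.23],-50)
np.savez("w1.npz",**m)
E
```

```text
t 1.15 eef [ 0.4831 -0.1959  0.2492] jaw -49.89 tilt [ 0.0002 -0.0002] shift mm [-251.4 -196.    19.2] roll 0.0019 F [ 0.1 -0.7 -0.6] M [-0.02  0.   -0.01] grip 0.992
```

View pics/w1.png

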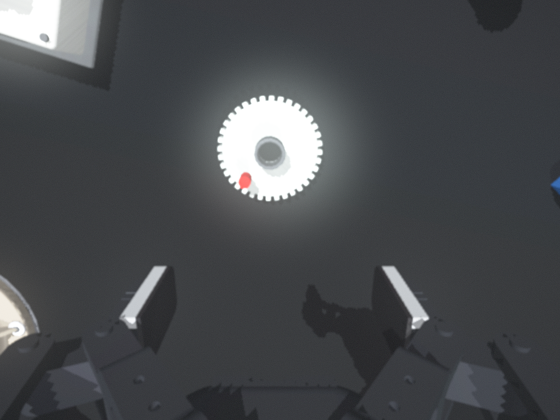

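The cog is at (270,150) with the stud at (245,181). Next, the look over the hub.

>>> arm_command(
  series=[
    [85, [-40, -30, 4], 0],
    [85, [-80, -60, 8], 0],
    [85, [-120, -90, 12], 0],
    [85, [-160, -120, 16], 0],
    [85, [-200, -150, 20], 0],
    [85, [-245, -181, 20], 0],
    [85, [-245, -181, 20], 0],
    [85, [-245, -181, 20], 0],
  ],
)

```text
t: 2.2
eef_pos: [0.4629, 0.1056, 0.2289]
tool_rot: [0.0, 0.907, -0.422, -0.0]
contact_force: [0.6, -0.5, -0.0]
gripper_width: 0.991
```

```bash
python3 - <<'E'
from h import *
from station import *
o=status.get_obs(); m=camera_model("wrist"); im=read_camera("wrist");cv2.imwrite("pics/w2.png",im)
go(o,[0.471,0.1226,0.23],-50)
np.savez("w2.npz",**m)
print(proj(m,[.471,.1226,.079]))
# cog from w1
m=np.load("w1.npz"); a=cv2.imread("pics/w1.png")
hsv=cv2.cvtColor(a,cv2.COLOR_BGR2HSV)
r=((hsv[...,0]<8)|(hsv[...,0]>172))&(hsv[...,1]>150)&(hsv[...,2]>100)
c,s,mk=centroid(r); print("stud",c,s,onz(m,*c,.042))
g=(a.max(2)>110); g[:, :200]=0;g[:90]=0;g[:,340:]=0;g[215:]=0
g=g|mk
c,s,mk=centroid(cv2.morphologyEx(g.astype(np.uint8),cv2.MORPH_CLOSE,np.ones((3,3))))
ct=max(cv2.findContours(mk.astype(np.uint8),cv2.RETR_EXTERNAL,cv2.CHAIN_APPROX_NONE)[0],key=cv2.contourArea)
P=np.array([onz(m,u,v,.020)[:2] for u,v in cv2.convexHull(ct)[:,0]])
A=np.c_[2*P,np.ones(len(P))]; x=np.linalg.lstsq(A,(P**2).sum(1),rcond=None)[0];print("cog",x[:2],np.sqrt(x[2]+x[:2]@x[:2]))
print("boss",onz(m,269.5,152.5,.044))
E
```

```text
t 2.2 eef [0.4629 0.1056 0.2289] jaw -49.9 tilt [-0.0004 -0.0006] shift mm [ -7.8 -17.1  -1.1] roll 0.0018 F [ 0.6 -0.5 -0. ] M [-0.04  0.02  0.  ] grip 0.991
[264.22715227 161.21125749]Traceback (most recent call last):
  File "<stdin>", line 11, in <module>
  File "h.py", line 13, in centroid
    i=1+np.argmax(s[1:,4]); return c[i],s[i],(l==i)
        ~~~~~~~~~^^^^^^^^^
    return _wrapfunc(a, 'argmax', axis=axis, out=out, **kwds)
    return bound(*args, **kwds)
ValueError: attempt to get argmax of an empty sequence
```

View pics/w2.png

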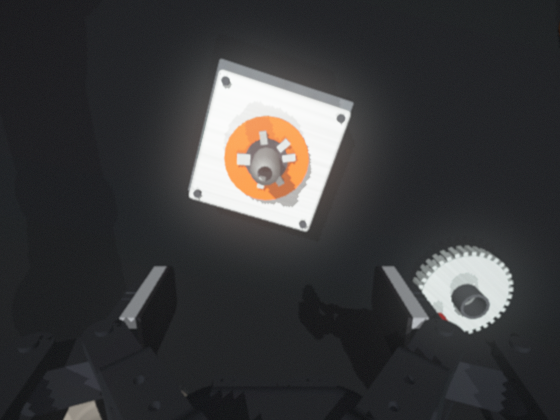

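```bash
python3 - <<'E'
from h import *
im=cv2.imread("pics/w2.png")
cv2.imwrite("pics/w2z.png",cv2.resize(im[110:210,215:325],None,fx=7,fy=6,interpolation=cv2.INTER_CUBIC) if 0 else cv2.resize(im[112:208,214:322],None,fx=6,fy=6,interpolation=cv2.INTER_CUBIC))
a=cv2.imread("pics/w1.png"); print(a[181,245],a[178:184,243:248].tolist())
hsv=cv2.cvtColor(a,cv2.COLOR_BGR2HSV); print(hsv[181,245])
E
```

```text
[118 123 255] [[[118, 123, 255], [119, 123, 255], [120, 125, 255], [120, 125, 255], [120, 124, 255]], [[118, 124, 255], [119, 125, 255], [119, 125, 255], [119, 124, 255], [120, 124, 255]], [[117, 122, 255], [117, 123, 255], [117, 122, 255], [119, 124, 255], [119, 124, 255]], [[118, 123, 255], [116, 121, 255], [118, 123, 255], [120, 125, 255], [119, 124, 255]], [[116, 121, 255], [116, 121, 255], [117, 122, 255], [117, 122, 255], [117, 123, 255]], [[115, 120, 255], [116, 121, 255], [116, 121, 255], [118, 122, 255], [118, 123, 255]]]
[  1 137 255]
```

View pics/w2z.png

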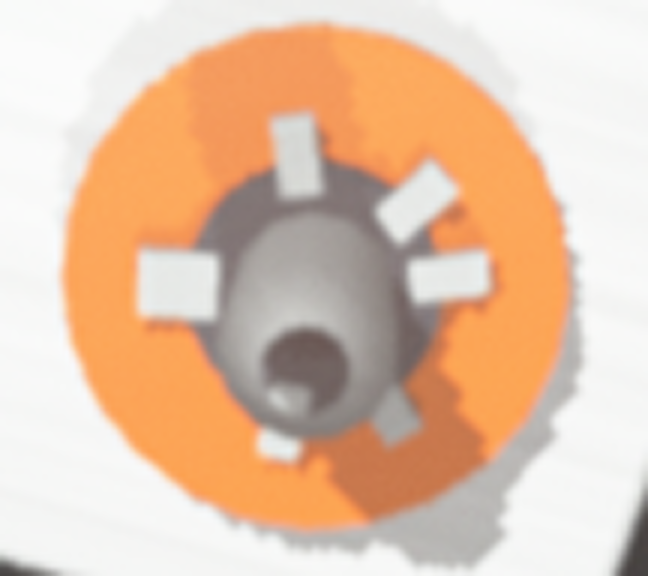

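The wide master spline is clear, at the left of the crop with its outer end at (138,283). Now the angles.

```bash
python3 - <<'E'
from h import *
m=np.load("w2.npz")
def fit(P):
    A=np.c_[2*P,np.ones(len(P))]; x=np.linalg.lstsq(A,(P**2).sum(1),rcond=None)[0]; return x[:2],np.sqrt(x[2]+x[:2]@x[:2])
Z=[(137,283),(293,115),(446,174),(491,272),(406,440),(278,461)]
S=np.array([onz(m,214+(u-2.5)/6,112+(v-2.5)/6,0.079)[:2] for u,v in Z])
c,r=fit(S);print(c,r)
a=np.degrees(np.arctan2(*(S-c).T[::-1]))%360;print(a.round(1))
cog=[0,280,225,190,125,80]
print(((a-cog)%360).round(1))
im=cv2.imread("pics/w2.png");hsv=cv2.cvtColor(im,cv2.COLOR_BGR2HSV)
o=(hsv[...,0]>5)&(hsv[...,0]<22)&(hsv[...,1]>110)
_,_,mk=centroid(o)
ct=max(cv2.findContours(mk.astype(np.uint8),cv2.RETR_EXTERNAL,cv2.CHAIN_APPROX_NONE)[0],key=cv2.contourArea)
print("ring",fit(np.array([onz(m,u,v,.074)[:2] for u,v in cv2.convexHull(ct)[:,0]])))
print("nose", onz(m,214+(303-2.5)/6,112+(370-2.5)/6,.13))
m=np.load("w1.npz"); a=cv2.imread("pics/w1.png")
hsv=cv2.cvtColor(a,cv2.COLOR_BGR2HSV)
r=((hsv[...,0]<8)|(hsv[...,0]>172))&(hsv[...,1]>110)&(hsv[...,2]>150); r[:,:200]=0;r[230:]=0
c,s,mk=centroid(r); print("stud",c,s,onz(m,*c,.043))
g=(a.max(2)>110); g[:, :200]=0;g[:90]=0;g[:,340:]=0;g[215:]=0
_,_,mk=centroid(g)
ct=max(cv2.findContours(mk.astype(np.uint8),cv2.RETR_EXTERNAL,cv2.CHAIN_APPROX_NONE)[0],key=cv2.contourArea)
print("cog",fit(np.array([onz(m,u,v,.020)[:2] for u,v in cv2.convexHull(ct)[:,0]])))
print("boss",onz(m,269.5,152.5,.044))
E
```

```text
[0.47245734 0.12173065] 0.027356851582742394
[126.4  46.4 352.7 317.4 251.7 207.6]
[126.4 126.4 127.7 127.4 126.7 127.6]
ring (array([0.47280821, 0.12187538]), np.float64(0.03926277805992652))
nose [0.47227481 0.12209366 0.13      ]
stud [244.46923077 180.39230769] [239 173  12  16 130] [ 0.45082439 -0.18194208  0.043     ]
cog (array([ 0.49749196, -0.18839571]), np.float64(0.06706885619399754))
boss [ 0.49280533 -0.18313516  0.044     ]
```

>>> arm_command(
  series=[
    [85, [40, 27, 0], 0],
    [85, [80, 55, 0], 0],
    [85, [120, 82, 0], 0],
    [85, [160, 110, 10], 0],
    [85, [200, 138, 40], 0],
    [85, [237, 165, 70], 0],
    [85, [237, 165, 90], 0],
    [85, [237, 165, 90], 0],
  ],
)

```text
t: 3.25
eef_pos: [0.4874, -0.1828, 0.1375]
tool_rot: [0.0, 0.906, -0.423, -0.002]
contact_force: [0.6, 0.2, -0.1]
gripper_width: 0.992
```

```bash
python3 - <<'E'
from h import *
from station import *
o=status.get_obs(); m=camera_model("wrist"); im=read_camera("wrist");cv2.imwrite("pics/w3.png",im)
go(o,[0.490,-.182,0.142],-50)
np.savez("w3.npz",**m)
E
```

```text
t 3.25 eef [ 0.4874 -0.1828  0.1375] jaw -50.1 tilt [-0.0038  0.0008] shift mm [ 1.  -2.5 -4.5] roll -0.0017 F [ 0.6  0.2 -0.1] M [ 0.01  0.   -0.02] grip 0.992
```

View pics/w3.png

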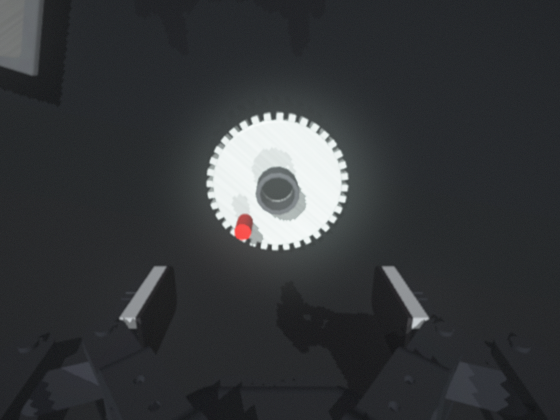

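```bash
python3 - <<'E'
from h import *
from station import status
def fit(P):
    A=np.c_[2*P,np.ones(len(P))]; x=np.linalg.lstsq(A,(P**2).sum(1),rcond=None)[0]; return x[:2],np.sqrt(x[2]+x[:2]@x[:2])
m=np.load("w3.npz"); a=cv2.imread("pics/w3.png")
cv2.imwrite("pics/w3z.png",cv2.resize(a[100:260,195:360],None,fx=4,fy=3.75) if 0 else cv2.resize(a[150:250,220:320],None,fx=6,fy=6,interpolation=cv2.INTER_CUBIC))
g=(a.max(2)>130); g[:, :195]=0;g[:100]=0;g[:,360:]=0;g[262:]=0
_,_,mk=centroid(g)
ct=max(cv2.findContours(mk.astype(np.uint8),cv2.RETR_EXTERNAL,cv2.CHAIN_APPROX_NONE)[0],key=cv2.contourArea)
print("cog",fit(np.array([onz(m,u,v,.020)[:2] for u,v in cv2.convexHull(ct)[:,0]])))
go(status.get_obs(),[0.49,-.182,.044],-50)
E
```

```text
cog (array([ 0.49144979, -0.18374962]), np.float64(0.06044056051410713))
t 3.3 eef [ 0.4886 -0.1821  0.1388] jaw -50.01 tilt [-0.0014  0.0003] shift mm [ 0.9 -1.2 94.8] roll -0.0001 F [ 0.1  0.3 -0.4] M [ 0.   -0.04  0.02] grip 0.995
```

View pics/w3z.png

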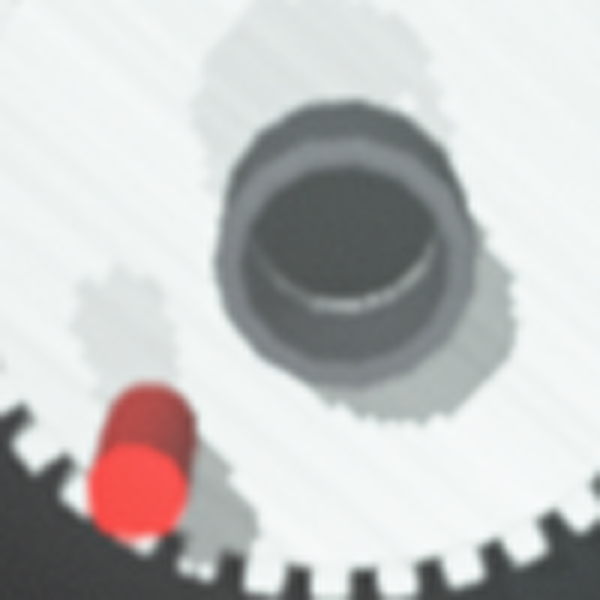

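```bash
python3 - <<'E'
from h import *
from station import status
m=np.load("w3.npz")
b=onz(m,220+(345-2.5)/6,150+(261-2.5)/6,.044); s=onz(m,220+(138-2.5)/6,150+(491-2.5)/6,.046)
print(b,s,np.linalg.norm((s-b)[:2]),np.degrees(np.arctan2(s[1]-b[1],s[0]-b[0])))
go(status.get_obs(),[0.4912,-.1832,.044],-50)
E
```

```text
[ 0.49181447 -0.18344723  0.044     ] [ 0.44972029 -0.18250859  0.046     ] 0.04210464274970009 178.72259527998045
t 3.3 eef [ 0.4886 -0.1821  0.1388] jaw -50.01 tilt [-0.0014  0.0003] shift mm [ 2.6 -1.3 94.8] roll -0.0001 F [ 0.1  0.3 -0.4] M [ 0.   -0.04  0.02] grip 0.995
```

>>> arm_command(
  series=[
    [85, [2.5, -1.5, 30], 0],
    [85, [2.5, -1.5, 60], 0],
    [85, [2.5, -1.5, 80], 0],
    [85, [2.5, -1.5, 90], 0],
    [85, [2.5, -1.5, 94], 0],
    [85, [2.5, -1.5, 94], 0],
  ],
)

```text
t: 4.05
eef_pos: [0.4928, -0.1823, 0.0458]
tool_rot: [-0.0, 0.907, -0.422, 0.001]
contact_force: [0.5, -0.1, -0.8]
gripper_width: 0.995
```

```bash
python3 - <<'E'
from h import *
from station import *
o=status.get_obs(); go(o,[0.4913,-.1833,0.042],-50)
E
```

```text
t 4.05 eef [ 0.4928 -0.1823  0.0458] jaw -49.9 tilt [ 0.0011 -0.0004] shift mm [-0.2  1.8  3.8] roll 0.0018 F [ 0.5 -0.1 -0.8] M [-0.02 -0.03  0.02] grip 0.995
```

>>> arm_command(
  series=[
    [85, [0, 1.5, 3.5], 0],
    [30, [0, 1.5, 3.5], 0],
    [30, [0, 1.5, 3.5], 0],
    [30, [0, 1.5, 3.5], 0],
    [30, [0, 1.5, 3.5], 0],
    [30, [0, 1.5, 3.5], 0],
    [30, [0, 1.5, 3.5], 0],
    [30, [0, 1.5, 3.5], 0],
  ],
  squeeze=70,
)

```text
t: 5.05
eef_pos: [0.4911, -0.1832, 0.0416]
tool_rot: [0.0, 0.907, -0.422, 0.0]
contact_force: [-0.5, 0.5, 0.1]
gripper_width: 0.353
```

```bash
python3 - <<'E'
from h import *
from station import *
o=status.get_obs(); go(o,[0.4913,-.1833,0.042],-50)
E
```

```text
t 5.05 eef [ 0.4911 -0.1832  0.0416] jaw -49.91 tilt [ 0. -0.] shift mm [ 0.2 -0.1 -0.4] roll 0.0016 F [-0.5  0.5  0.1] M [-0.03 -0.04  0.04] grip 0.353
```

>>> arm_command(
  series=[
    [20, [0, 0, 0], 0],
    [20, [0, 0, 0], 0],
    [20, [0, 0, -10], 0],
    [20, [0, 0, -20], 0],
    [20, [0, 0, -20], 0],
  ],
  squeeze=70,
)

```text
t: 5.68
eef_pos: [0.492, -0.1835, 0.0629]
tool_rot: [-0.0, 0.907, -0.422, 0.001]
contact_force: [-0.0, 0.4, -0.2]
gripper_width: 0.231
```

```bash
python3 - <<'E'
from h import *
from station import *
o=status.get_obs(); go(o,[0.4913,-.1833,0.042],-50)
cv2.imwrite("pics/w4.png",read_camera("wrist")); cv2.imwrite("pics/s4.png",read_camera("scene"))
E
```

```text
t 5.67 eef [ 0.492  -0.1835  0.0629] jaw -49.91 tilt [ 0.0024 -0.0008] shift mm [-0.7  0.5 20.9] roll 0.0015 F [-0.   0.4 -0.2] M [-0.04  0.01  0.01] grip 0.231
```

View pics/w4.png

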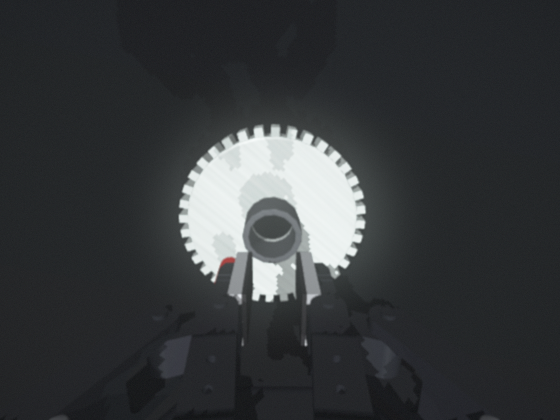

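View pics/s4.png

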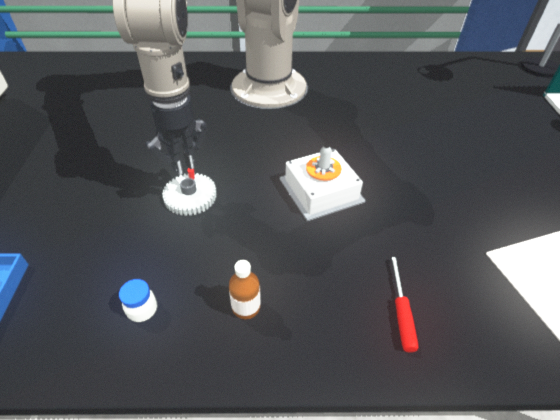

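```bash
python3 - <<'E'
from h import *
from station import *
o=status.get_obs(); m=camera_model("wrist"); T=tool(o)
for p in [(0,0,0),(0,0,.017),(0,.011,.017),(0,-.011,.017),(.01,0,.017)]:
    print(p,proj(m,o["eef_pos"]+T@np.array(p)).round(1))
print("boss",onz(m,272,234,.044), "boss exp",proj(m,[.4915,-.1833,.044]))
mt=camera_model("top"); im=read_camera("top"); cv2.imwrite("pics/t4.png",cv2.resize(im[230:340,320:440],None,fx=5,fy=5,interpolation=cv2.INTER_CUBIC))
go(o,[0.49,-.18,.1])
im=read_camera("wrist");cv2.imwrite("pics/w4z.png",cv2.resize(im[180:330,180:380],None,fx=4,fy=4,interpolation=cv2.INTER_CUBIC))
E
```

```text
(0, 0, 0) [272.  249.5]
(0, 0, 0.017) [272.1 236.4]
(0, 0.011, 0.017) [272.1 253.8]
(0, -0.011, 0.017) [272.1 218.5]
(0.01, 0, 0.017) [289.5 236.4]
boss [ 0.49206188 -0.18252545  0.044     ] boss exp [272.40259774 235.48654125]
t 5.78 eef [ 0.4912 -0.1833  0.0619] jaw -49.91 tilt [ 0.0007 -0.0003] shift mm [ -3.3  -1.2 -38.1] roll None F [-1.1  0.6 -0.3] M [0.05 0.05 0.01] grip 0.239
```

View pics/w4z.png

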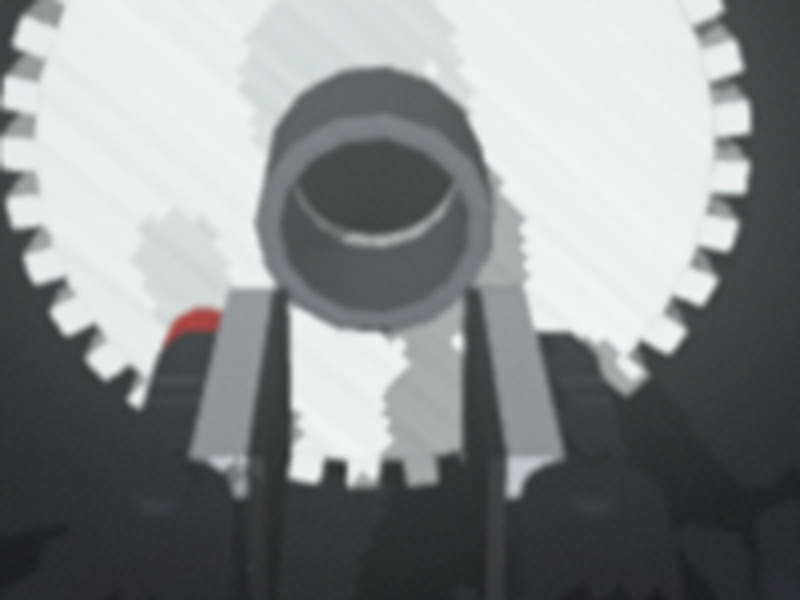

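View pics/t4.png

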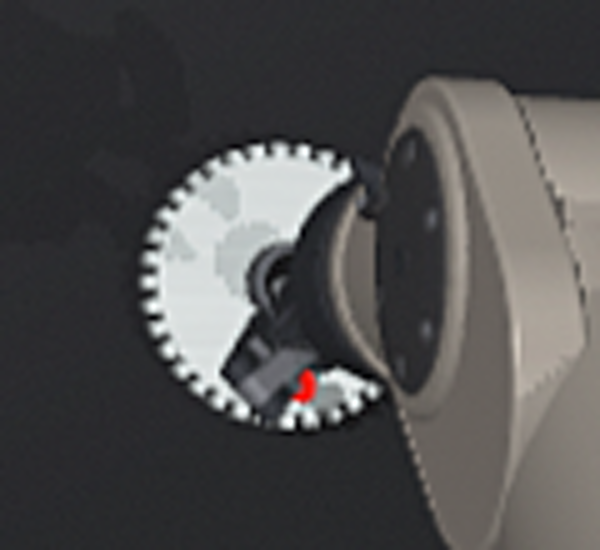

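```bash
python3 - <<'E'
from h import *
from station import *
o=status.get_obs(); m=camera_model("scene"); T=tool(o)
im=cv2.imread("pics/s4.png");cv2.imwrite("pics/s4z.png",cv2.resize(im[100:220,130:250],None,fx=5,fy=5,interpolation=cv2.INTER_CUBIC))
for p in [(0,0,0),(0.01,0,.017),(-.01,0,.017),(0,0,-.045),(0,0,-.1)]:
    print(p,proj(m,o["eef_pos"]+T@np.array(p)).round(1),((proj(m,o["eef_pos"]+T@np.array(p))-[130,100])*5).round(0))
E
```

```text
(0, 0, 0) [186.3 176.9] [281. 385.]
(0.01, 0, 0.017) [183.6 184.5] [268. 423.]
(-0.01, 0, 0.017) [191.2 180.6] [306. 403.]
(0, 0, -0.045) [183.  161.2] [265. 306.]
(0, 0, -0.1) [178.7 140.3] [244. 202.]
```

View pics/s4z.png

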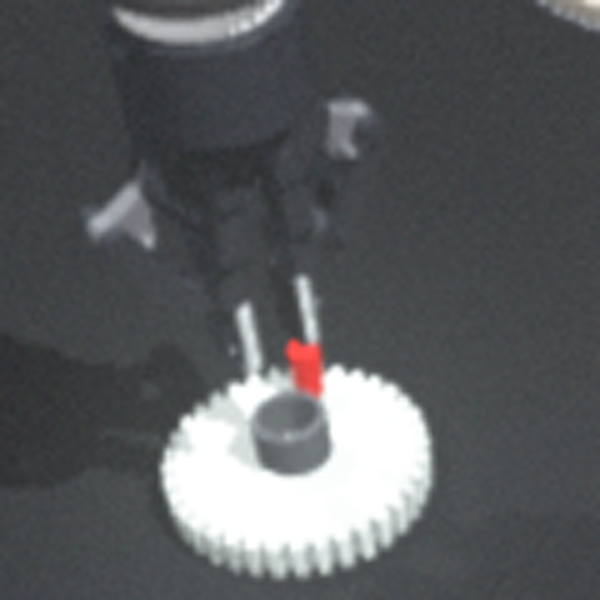

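```bash
python3 - <<'E'
from h import *
from station import *
o=status.get_obs(); T=tool(o); ms=camera_model("scene"); mw=camera_model("wrist")
def tri(a,b):
    c1,d1=ray(ms,*a);c2,d2=ray(mw,*b)
    A=np.c_[d1,-d2]; s=np.linalg.lstsq(A,c2-c1,rcond=None)[0]
    p,q=c1+d1*s[0],c2+d2*s[1]; return (p+q)/2,np.linalg.norm(p-q)
for a,b in [((130+258/5,100+375/5),(306,252)),((130+250/5,100+375/5),(312,252)),((130+298/5,100+280/5),(240,294)),((130+240/5,100+307/5),(312,294))]:
    X,e=tri(a,b); print(X.round(4),round(e*1e3,1),"tool",(T.T@(X-o["eef_pos"])*1e3).round(1))
E
```

```text
[ 0.5083 -0.1882  0.0832] 1.8 tool [ 15.1 -10.1 -21.8]
[ 0.5104 -0.1904  0.0848] 0.4 tool [ 18.1 -10.3 -23.4]
[ 0.4943 -0.1663  0.1235] 0.2 tool [-10.7 -13.5 -62. ]
[ 0.5084 -0.188   0.1201] 1.8 tool [ 15.  -10.3 -58.6]
```

The grip missed. Triangulating the scene and wrist views puts the true fingertips about 22 mm behind the reported TCP, not the stated 17 mm ahead. I'll work from the observed tips, which means opening and descending further while watching the force.

>>> arm_command(
  series=[
    [85, [0, 0, 0], 0],
    [85, [0, 0, 0], 0],
    [85, [0, 0, 10], 0],
    [85, [0, 0, 25], 0],
    [85, [0, 0, 40], 0],
    [85, [0, 0, 45], 0],
    [85, [0, 0, 45], 0],
  ],
)

```text
t: 6.75
eef_pos: [0.4907, -0.183, 0.0159]
tool_rot: [0.0, 0.907, -0.422, -0.001]
contact_force: [0.0, -0.4, -0.5]
gripper_width: 0.992
```

```bash
python3 - <<'E'
from h import *
from station import *
o=status.get_obs(); go(o,[0.4913,-.1833,0.002],-50)
cv2.imwrite("pics/w5.png",read_camera("wrist")); im=read_camera("scene");cv2.imwrite("pics/s5z.png",cv2.resize(im[100:220,130:250],None,fx=5,fy=5,interpolation=cv2.INTER_CUBIC))
E
```

```text
t 6.75 eef [ 0.4907 -0.183   0.0159] jaw -49.89 tilt [-0.0012  0.0004] shift mm [ 0.7 -0.3 13.9] roll 0.0019 F [ 0.  -0.4 -0.5] M [ 0.04 -0.02 -0.01] grip 0.992
```

View pics/w5.png

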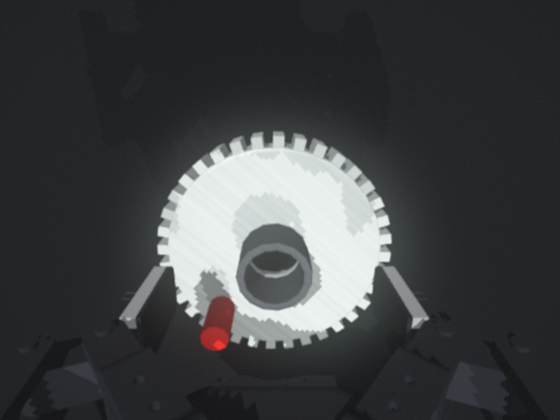

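View pics/s5z.png

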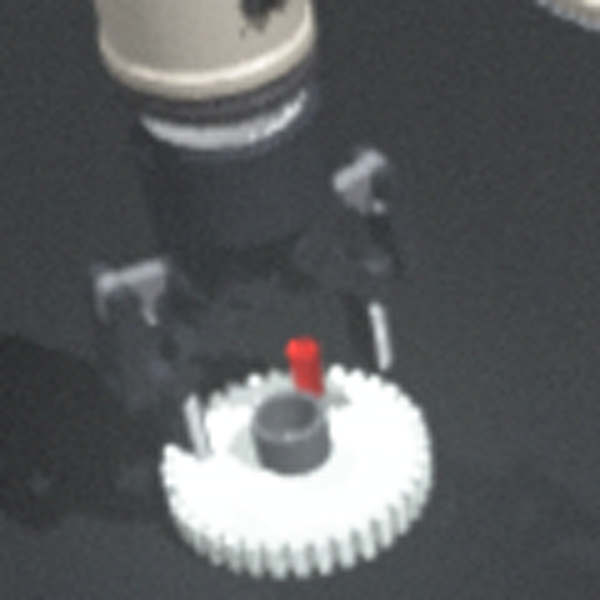

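```bash
cat >> h.py <<'E'
def tri(ms,a,mw,b):
    c1,d1=ray(ms,*a);c2,d2=ray(mw,*b)
    s=np.linalg.lstsq(np.c_[d1,-d2],c2-c1,rcond=None)[0]
    p,q=c1+d1*s[0],c2+d2*s[1]; return (p+q)/2,np.linalg.norm(p-q)
E
python3 - <<'E'
from h import *
from station import *
o=status.get_obs(); T=tool(o); ms=camera_model("scene"); mw=camera_model("wrist")
for a,b in [((130+387/5,100+366/5),(163,267)),((130+208/5,100+456/5),(387,267))]:
    X,e=tri(ms,a,mw,b); print(X.round(4),round(e*1e3,1),"tool",(T.T@(X-o["eef_pos"])*1e3).round(1))
go(o,[0.4915,-.1833,0.002],-50)
E
```

```text
[ 0.468  -0.1413  0.0514] 2.6 tool [-47.1  -9.1 -34.6]
[ 0.5307 -0.2104  0.057 ] 1.6 tool [ 46.2 -12.6 -40.2]
t 6.85 eef [ 0.4913 -0.1832  0.0167] jaw -49.9 tilt [ 0.0004 -0.0001] shift mm [ 0.2 -0.1 14.7] roll 0.0017 F [-0.6 -0.6 -0.5] M [0.01 0.05 0.01] grip 0.998
```

>>> arm_command(
  series=[
    [85, [0, 0, 8], 0],
    [85, [0, 0, 15], 0],
    [28, [0, 0, 15], 0],
    [28, [0, 0, 15], 0],
    [28, [0, 0, 15], 0],
    [28, [0, 0, 15], 0],
    [28, [0, 0, 15], 0],
    [28, [0, 0, 15], 0],
  ],
  squeeze=70,
)

```text
t: 7.85
eef_pos: [0.4912, -0.1832, 0.0021]
tool_rot: [-0.0, 0.907, -0.422, 0.0]
contact_force: [-0.8, -0.1, 6.8]
gripper_width: 0.39
```

```bash
python3 - <<'E'
from h import *
from station import *
o=status.get_obs(); go(o,[0.4913,-.1833,0.002],-50)
cv2.imwrite("pics/w6.png",read_camera("wrist"))
E
```

```text
t 7.85 eef [ 0.4912 -0.1832  0.0021] jaw -49.9 tilt [ 0.0004 -0.0002] shift mm [0.2 0.  0.1] roll 0.0017 F [-0.8 -0.1  6.8] M [0.3  0.44 0.04] grip 0.39
```

View pics/w6.png

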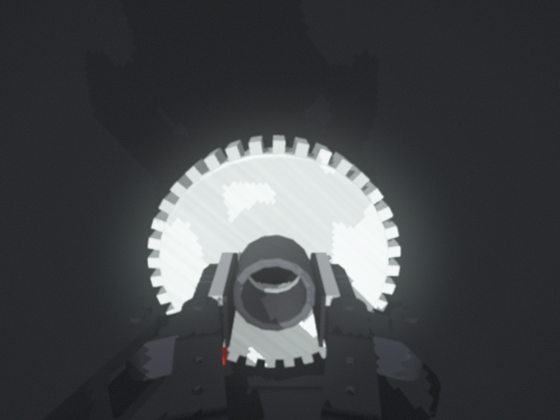

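>>> arm_command(
  series=[
    [28, [0, 0, -10], 0],
    [28, [0, 0, -30], 0],
    [28, [0, 0, -55], 0],
    [28, [0, 0, -80], 0],
    [28, [0, 0, -105], 0],
    [28, [0, 0, -130], 0],
    [28, [0, 0, -150], 0],
    [28, [0, 0, -150], 0],
  ],
  squeeze=90,
)

```text
t: 8.9
eef_pos: [0.4916, -0.1834, 0.1528]
tool_rot: [-0.0, 0.907, -0.422, 0.001]
contact_force: [0.3, -0.0, -5.5]
gripper_width: 0.384
```

```bash
python3 - <<'E'
from h import *
from station import *
o=status.get_obs(); go(o,[0.4724,.1219,0.155],-50-51.5)
m=camera_model("wrist");im=read_camera("wrist");cv2.imwrite("pics/w7.png",im)
im=read_camera("scene");cv2.imwrite("pics/s7.png",im)
E
```

```text
t 8.9 eef [ 0.4916 -0.1834  0.1528] jaw -49.92 tilt [ 0.0024 -0.0009] shift mm [-246.  -181.9   -2.5] roll 0.9003 F [ 0.3 -0.  -5.5] M [-0.01 -0.04  0.01] grip 0.384
```

View pics/s7.png

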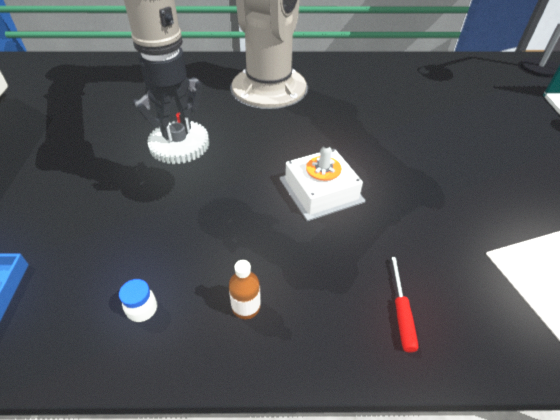

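View pics/w7.png

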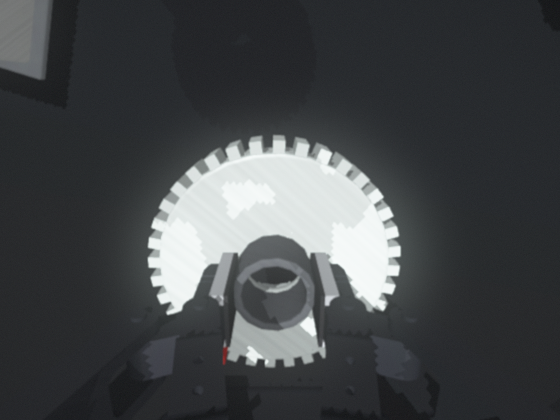

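>>> arm_command(
  series=[
    [28, [-35, -25, -5], 0.12],
    [28, [-70, -51, -5], 0.25],
    [28, [-105, -77, -5], 0.38],
    [28, [-140, -103, -5], 0.51],
    [28, [-175, -129, -5], 0.64],
    [28, [-210, -155, -5], 0.77],
    [28, [-246, -182, -5], 0.9],
    [28, [-246, -182, -5], 0.9],
  ],
)

```text
t: 10.0
eef_pos: [0.4704, 0.1266, 0.1556]
tool_rot: [-0.0, -0.635, 0.772, 0.001]
contact_force: [0.4, -0.6, -5.8]
gripper_width: 0.382
```

```bash
python3 - <<'E'
from h import *
from station import *
o=status.get_obs(); go(o,[0.4724,.1219,0.155],-101.5)
m=camera_model("wrist");im=read_camera("wrist");cv2.imwrite("pics/w8.png",cv2.resize(im[200:400,180:380],None,fx=3,fy=3,interpolation=cv2.INTER_CUBIC))
for n in("scene","top"):
  cv2.imwrite(f"pics/{n}8.png",read_camera(n))
o=status.get_obs(); go(o,[0.4724,.1219,0.155],-101.5)
np.savez("w8.npz",**m)
E
```

```text
t 10.0 eef [0.4704 0.1266 0.1556] jaw -101.12 tilt [-0.0018  0.0016] shift mm [ 4.3 -2.8  0.6] roll 0.0066 F [ 0.4 -0.6 -5.8] M [-0.13 -0.   -0.01] grip 0.382
t 10.15 eef [0.4711 0.1212 0.1555] jaw -101.45 tilt [-0.0021 -0.0012] shift mm [-1.  -1.1  0.5] roll 0.0009 F [-0.1 -0.8 -5.7] M [-0.09  0.01 -0.01] grip 0.383
```

View pics/w8.png

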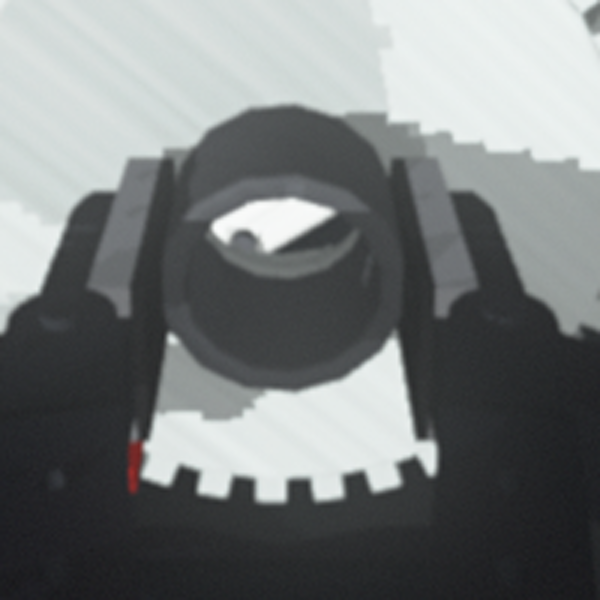

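View pics/scene8.png

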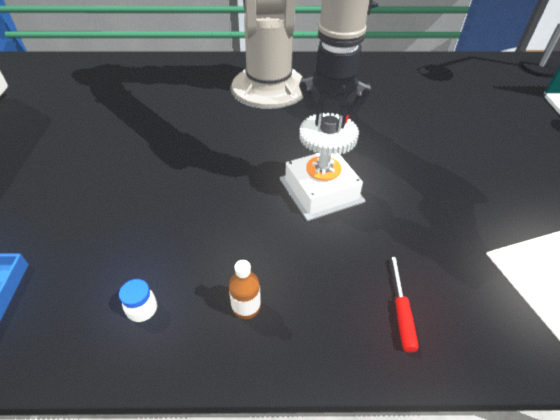

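View pics/top8.png

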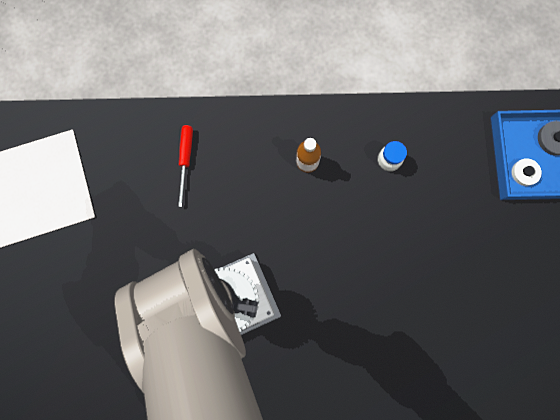

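```bash
python3 - <<'E'
from h import *
from station import *
o=status.get_obs(); go(o,[0.4724,.1219,0.155],-101.5)
m=camera_model("wrist");im=read_camera("wrist");T=tool(o)
z=cv2.resize(im[230:345,225:330],None,fx=5,fy=5,interpolation=cv2.INTER_CUBIC)
cv2.imwrite("pics/w9.png",z); np.savez("w9.npz",**m,e=o["eef_pos"],T=T)
# predicted boss top circle for offset 0
for y in (-.0025,0,.0025):
  C=o["eef_pos"]+T@np.array([0,y,-.042])
  pts=np.array([proj(m,C+.0175*np.array([np.cos(t),np.sin(t),0])) for t in np.linspace(0,6.28,90)])
  print(y,(pts.min(0)-[225,230])*5,(pts.max(0)-[225,230])*5)
E
```

```text
t 10.15 eef [0.4711 0.1212 0.1555] jaw -101.45 tilt [-0.0021 -0.0012] shift mm [-1.  -1.1  0.5] roll 0.0009 F [-0.1 -0.8 -5.7] M [-0.09  0.01 -0.01] grip 0.383
-0.0025 [ 24.47731264 110.10949165] [453.18135888 483.27732877]
0 [ 25.67398181 138.7872422 ] [452.02155927 507.8465781 ]
0.0025 [ 26.85755804 167.13912578] [450.87443085 532.15732042]
```

View pics/w9.png

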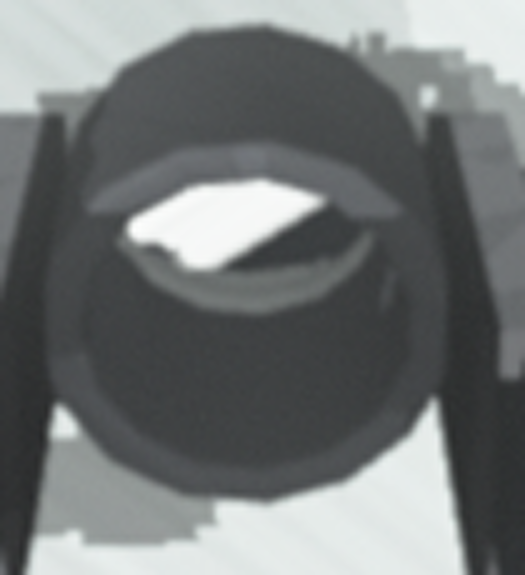

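>>> arm_command(
  series=[
    [28, [-1, -0.5, 0], 0],
    [28, [-1, -0.5, 10], 0],
    [28, [-1, -0.5, 20], 0],
    [28, [-1, -0.5, 28], 0],
    [28, [-1, -0.5, 35], 0],
    [28, [-1, -0.5, 42], 0],
    [28, [-1, -0.5, 42], 0],
  ],
)

```text
t: 11.08
eef_pos: [0.4722, 0.123, 0.114]
tool_rot: [-0.001, -0.633, 0.774, 0.0]
contact_force: [-0.4, 0.6, -4.9]
gripper_width: 0.38
```

```bash
python3 - <<'E'
from h import *
from station import *
o=status.get_obs(); go(o,[0.4718,.1222,0.081],-101.5)
im=read_camera("wrist");cv2.imwrite("pics/w10.png",cv2.resize(im[200:400,180:380],None,fx=3,fy=3,interpolation=cv2.INTER_CUBIC))
im=read_camera("scene");cv2.imwrite("pics/s10.png",cv2.resize(im[90:220,260:390],None,fx=4,fy=4,interpolation=cv2.INTER_CUBIC))
o=status.get_obs(); go(o,[0.4718,.1222,0.081],-101.5)
E
```

```text
t 11.07 eef [0.4722 0.123  0.114 ] jaw -101.47 tilt [-0.001  -0.0003] shift mm [ 0.8  0.2 33. ] roll 0.0006 F [-0.4  0.6 -4.9] M [-0.07  0.04 -0.04] grip 0.38
t 11.18 eef [0.4727 0.1232 0.1147] jaw -101.47 tilt [0.0002 0.0001] shift mm [ 1.2  0.7 33.7] roll 0.0006 F [ 0.1  0.3 -5.4] M [0.01 0.01 0.02] grip 0.381
```

View pics/w10.png

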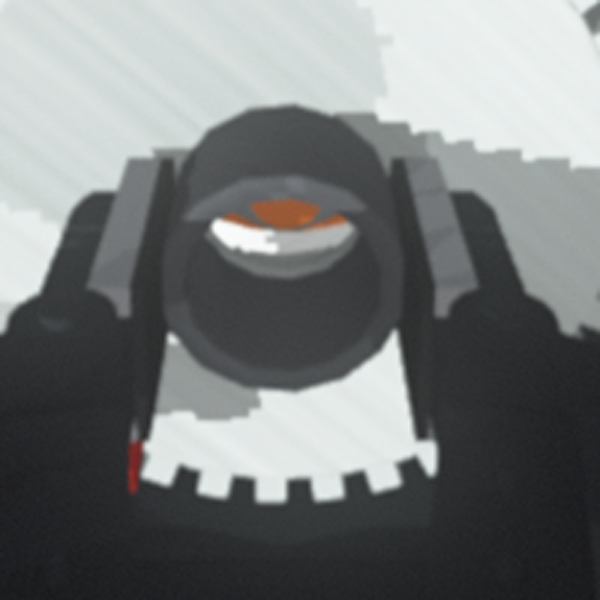

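View pics/s10.png

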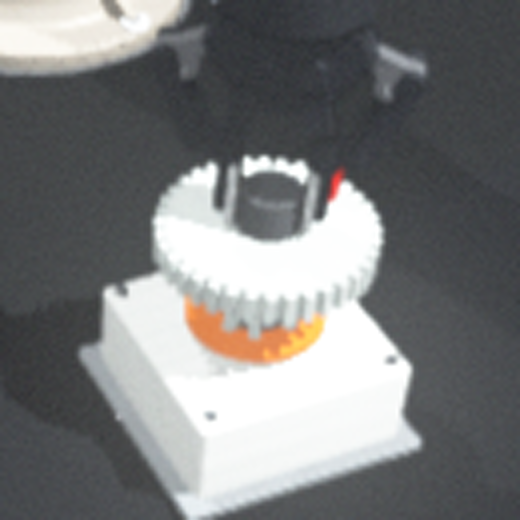

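```bash
python3 - <<'E'
from h import *
from station import *
o=status.get_obs(); m=camera_model("scene"); mw=camera_model("wrist")
for z in (.146,.151,.156,.161,.166): print(z,proj(m,[.4722,.1227,z]), (proj(m,[.4722,.1227,z])-[260,90])*4)
im=read_camera("scene");cv2.imwrite("pics/s11.png",cv2.resize(im[110:190,285:365],None,fx=7,fy=7,interpolation=cv2.INTER_CUBIC))
for p in [(.472,.1225,.13),(.472,.1225,.12),(.472,.1225,.074)]: print(p,(proj(mw,p)-[180,200])*3)
E
```

```text
0.146 [327.40424561 140.66735319] [269.61698244 202.66941277]
0.151 [327.65016655 138.73141729] [270.60066618 194.92566915]
0.156 [327.89823242 136.77859602] [271.59292968 187.11438407]
0.161 [328.14847142 134.80866751] [272.59388567 179.23467004]
0.166 [328.40091222 132.82140597] [273.60364888 171.28562389]
(0.472, 0.1225, 0.13) [284.03860705 196.92916955]
(0.472, 0.1225, 0.12) [283.89562185 168.48963368]
(0.472, 0.1225, 0.074) [283.39735071  69.38426888]
```

View pics/s11.png

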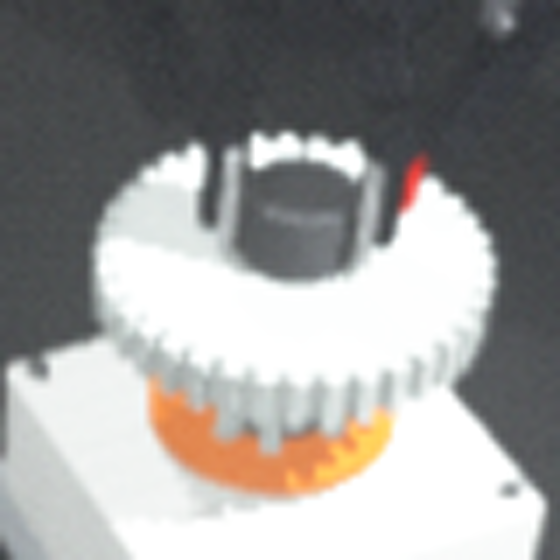

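```bash
python3 - <<'E'
from h import *
from station import *
im=read_camera("wrist");c=cv2.resize(im[250:300,235:320],None,fx=9,fy=9,interpolation=cv2.INTER_CUBIC);cv2.imwrite("pics/w11.png",cv2.convertScaleAbs(c,alpha=1.5))
im=read_camera("top");c=cv2.resize(im[240:350,180:290],None,fx=5,fy=5,interpolation=cv2.INTER_CUBIC);cv2.imwrite("pics/t11.png",c)
E
```

```text
(no output)
```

View pics/w11.png

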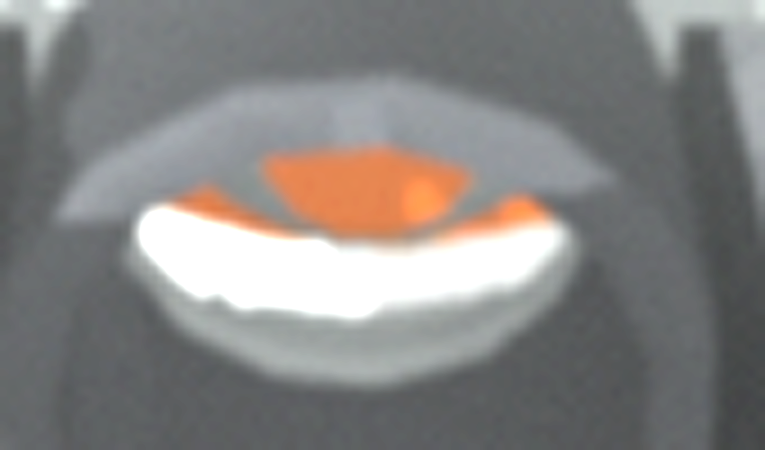

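View pics/t11.png

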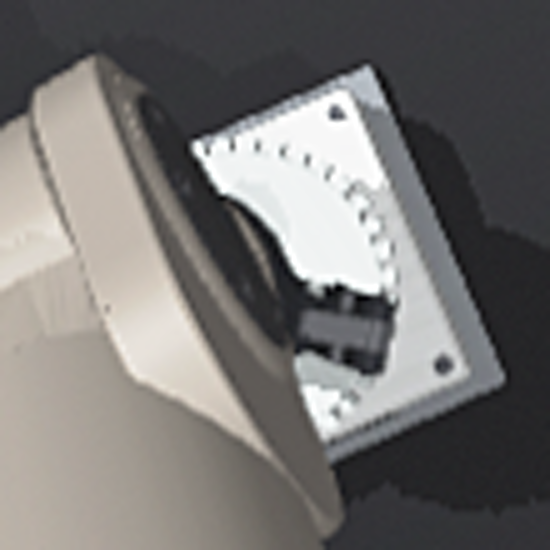

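The nose tip's rim shows inside the bore, within 1 mm of centre. I'll lower to just above the splines.

>>> arm_command(
  series=[
    [28, [0.8, 0.5, 8], 0],
    [28, [0.8, 0.5, 16], 0],
    [28, [0.8, 0.5, 22], 0],
    [28, [0.8, 0.5, 28], 0],
    [28, [0.8, 0.5, 28], 0],
    [28, [0.8, 0.5, 28], 0],
  ],
)

```text
t: 12.08
eef_pos: [0.472, 0.1225, 0.0867]
tool_rot: [0.0, -0.633, 0.774, -0.0]
contact_force: [0.1, 0.9, -4.9]
gripper_width: 0.383
```

```bash
python3 - <<'E'
from h import *
from station import *
o=status.get_obs(); go(o,[0.4718,.1222,0.081],-101.5)
im=read_camera("wrist");cv2.imwrite("pics/w12.png",cv2.resize(im[200:400,180:380],None,fx=3,fy=3,interpolation=cv2.INTER_CUBIC))
im=read_camera("scene");cv2.imwrite("pics/s12.png",cv2.resize(im[110:200,280:370],None,fx=6,fy=6,interpolation=cv2.INTER_CUBIC))
o=status.get_obs(); go(o,[0.4718,.1222,0.081],-101.5)
E
```

```text
t 12.07 eef [0.472  0.1225 0.0867] jaw -101.47 tilt [0.0001 0.0001] shift mm [0.3 0.1 5.7] roll 0.0004 F [ 0.1  0.9 -4.9] M [-0.02  0.06  0.02] grip 0.383
t 12.18 eef [0.4721 0.1225 0.0868] jaw -101.47 tilt [0.0004 0.0001] shift mm [0.3 0.2 5.8] roll 0.0004 F [-0.7 -0.8 -4.9] M [-0.02 -0.   -0.  ] grip 0.386
```

View pics/w12.png

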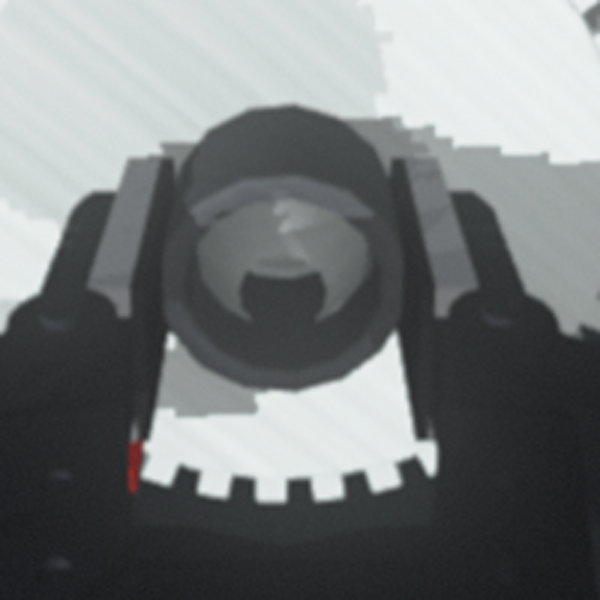

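View pics/s12.png

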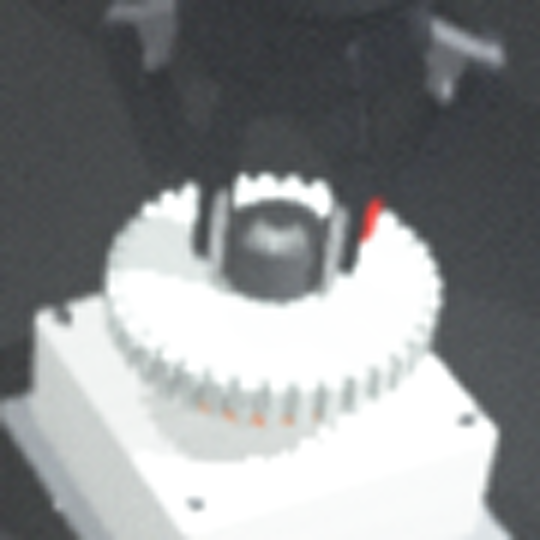

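The shiny nose tip is now visible inside the bore. I'll creep down past spline-top height (eef about 0.081) and watch the force.

>>> arm_command(
  series=[
    [28, [0, 0, 2], 0],
    [28, [0, 0, 4], 0],
    [28, [0, 0, 6], 0],
    [28, [0, 0, 7], 0],
    [28, [0, 0, 7.5], 0],
    [28, [0, 0, 7.5], 0],
  ],
)

```text
t: 12.92
eef_pos: [0.4719, 0.1225, 0.0791]
tool_rot: [-0.0, -0.633, 0.774, 0.0]
contact_force: [0.1, -0.6, -5.4]
gripper_width: 0.382
```

```bash
python3 - <<'E'
from h import *
from station import *
go(status.get_obs(),[0.4720,.1222,0.076],-101.5)
E
```

```text
t 12.93 eef [0.4719 0.1225 0.0791] jaw -101.47 tilt [-0.  0.] shift mm [ 0.2 -0.2  3.1] roll 0.0006 F [ 0.1 -0.6 -5.4] M [ 0.04 -0.01 -0.05] grip 0.382
```

>>> arm_command(
  series=[
    [28, [0, 0, 1], 0],
    [28, [0, 0, 2], 0],
    [28, [0, 0, 3], 0],
    [28, [0, 0, 3], 0],
  ],
)

```text
t: 13.42
eef_pos: [0.4719, 0.1224, 0.0763]
tool_rot: [0.0, -0.633, 0.774, -0.0]
contact_force: [-1.0, -0.5, -1.3]
gripper_width: 0.381
```

```bash
python3 - <<'E'
from h import *
from station import *
go(status.get_obs(),[0.4720,.1222,0.076],-101.5)
im=read_camera("scene");cv2.imwrite("pics/s13.png",cv2.resize(im[110:200,280:370],None,fx=6,fy=6,interpolation=cv2.INTER_CUBIC))
E
```

```text
t 13.43 eef [0.4719 0.1224 0.0763] jaw -101.47 tilt [ 0.0001 -0.0001] shift mm [ 0.2 -0.1  0.3] roll 0.0005 F [-1.  -0.5 -1.3] M [-0.1   0.26 -0.02] grip 0.381
```

View pics/s13.png

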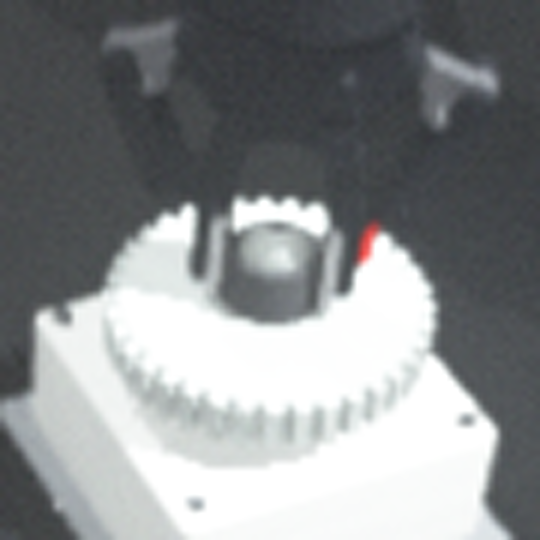

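Contact came at eef 0.0763, so the underside is at about 0.074. That is the spacer, 5 mm below the spline tops, so it has dropped over the splines. Now I'll press, watching the force.

>>> arm_command(
  series=[
    [28, [0, 0, 1], 0],
    [28, [0, 0, 2], 0],
    [28, [0, 0, 3], 0],
    [28, [0, 0, 4], 0],
    [28, [0, 0, 5], 0],
    [28, [0, 0, 6], 0],
  ],
)

```text
t: 14.22
eef_pos: [0.472, 0.1224, 0.071]
tool_rot: [0.0, -0.633, 0.774, -0.0]
contact_force: [-4.8, -2.2, 10.3]
gripper_width: 0.384
```

```bash
python3 - <<'E'
from h import *
from station import *
go(status.get_obs(),[0.4720,.1222,0.068],-101.5)
E
```

```text
t 14.22 eef [0.472  0.1224 0.071 ] jaw -101.48 tilt [ 0.0004 -0.0004] shift mm [ 0.2 -0.   3. ] roll 0.0003 F [-4.8 -2.2 10.3] M [-0.36  1.06  0.01] grip 0.384
```

>>> arm_command(
  series=[
    [28, [0.1, 0.4, 1], 0],
    [28, [0.1, 0.4, 2], 0],
    [28, [0.1, 0.4, 2.5], 0],
    [28, [0.1, 0.4, 2.5], 0],
  ],
)

```text
t: 14.72
eef_pos: [0.472, 0.1224, 0.0686]
tool_rot: [0.0, -0.633, 0.774, -0.0]
contact_force: [-3.6, -2.5, 8.2]
gripper_width: 0.386
```

```bash
python3 - <<'E'
from h import *
from station import *
go(status.get_obs(),[0.4720,.1222,0.068],-101.5)
E
```

```text
t 14.72 eef [0.472  0.1224 0.0686] jaw -101.48 tilt [ 0.0011 -0.0002] shift mm [ 0.2 -0.   0.6] roll 0.0003 F [-3.6 -2.5  8.2] M [-0.37  0.74 -0.01] grip 0.386
```

>>> arm_command(
  series=[
    [28, [0, 0.2, 0.5], 0],
    [28, [0, 0.2, 1], 0],
    [28, [0, 0.2, 1.3], 0],
    [28, [0, 0.2, 1.3], 0],
  ],
)

```text
t: 15.22
eef_pos: [0.4721, 0.1224, 0.0682]
tool_rot: [0.001, -0.633, 0.774, -0.001]
contact_force: [-5.4, -3.7, 18.6]
gripper_width: 0.381
```

```bash
python3 - <<'E'
from h import *
from station import *
go(status.get_obs(),[0.4720,.1222,0.068],-101.5)
E
```

```text
t 15.22 eef [0.4721 0.1224 0.0682] jaw -101.49 tilt [ 0.0017 -0.0005] shift mm [0.3 0.  0.2] roll 0.0002 F [-5.4 -3.7 18.6] M [-0.63  1.27  0.02] grip 0.381
```

>>> arm_command(
  series=[
    [28, [0, 0.1, 0.6], 0],
    [28, [0, 0.1, 1.0], 0],
    [28, [0, 0.1, 1.0], 0],
  ],
)

```text
t: 15.6
eef_pos: [0.4722, 0.1224, 0.0681]
tool_rot: [0.001, -0.633, 0.774, -0.001]
contact_force: [-9.0, -4.2, 29.5]
gripper_width: 0.387
```

```bash
python3 - <<'E'
from h import *
from station import *
go(status.get_obs(),[0.4720,.1222,0.068],-101.5)
im=read_camera("scene");cv2.imwrite("pics/s14.png",cv2.resize(im[110:200,280:370],None,fx=6,fy=6,interpolation=cv2.INTER_CUBIC))
E
```

```text
t 15.6 eef [0.4722 0.1224 0.0681] jaw -101.5 tilt [ 0.0022 -0.0008] shift mm [0.3 0.1 0.1] roll 0.0001 F [-9.  -4.2 29.5] M [-0.97  2.13 -0.01] grip 0.387
```

View pics/s14.png

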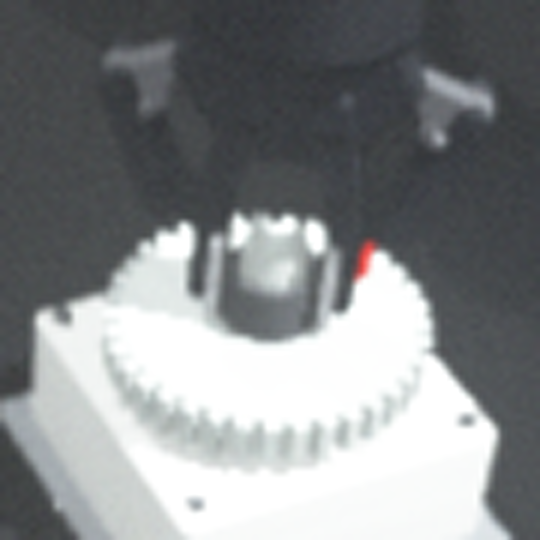

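>>> arm_command(
  series=[
    [28, [0, 0, -1.2], 0],
    [45, [0, 0, -1.2], 0],
    [85, [0, 0, -1.2], 0],
    [85, [0, 0, -1.2], 0],
    [85, [0, 0, -1.2], 0],
    [85, [0, 0, -1.2], 0],
  ],
)

```text
t: 16.4
eef_pos: [0.4712, 0.1225, 0.0664]
tool_rot: [-0.0, -0.633, 0.774, 0.0]
contact_force: [-0.1, 0.5, 0.2]
gripper_width: 0.994
```

>>> arm_command(
  series=[
    [85, [0, 0, -5], 0],
    [85, [0, 0, -20], 0],
    [85, [0, 0, -45], 0],
    [85, [0, 0, -80], 0],
    [85, [0, 0, -120], 0],
    [85, [0, 0, -120], 0],
    [85, [0, 0, -120], 0],
  ],
)

```text
t: 17.27
eef_pos: [0.471, 0.1223, 0.1868]
tool_rot: [0.0, -0.633, 0.774, -0.0]
contact_force: [-0.4, -0.2, -0.5]
gripper_width: 0.993
```

```bash
python3 - <<'E'
from h import *
from station import *
o=status.get_obs();go(o,[0.4720,.1222,0.068],-101.5)
m=camera_model("wrist");im=read_camera("wrist");cv2.imwrite("pics/w15.png",im);np.savez("w15.npz",**m)
im=read_camera("scene");cv2.imwrite("pics/s15.png",cv2.resize(im[110:210,270:380],None,fx=6,fy=6,interpolation=cv2.INTER_CUBIC))
E
```

```text
t 17.27 eef [0.471  0.1223 0.1868] jaw -101.48 tilt [ 0.0006 -0.    ] shift mm [-1.000e-01 -9.000e-01  1.188e+02] roll 0.0004 F [-0.4 -0.2 -0.5] M [-0.01 -0.03 -0.05] grip 0.993
```

View pics/w15.png

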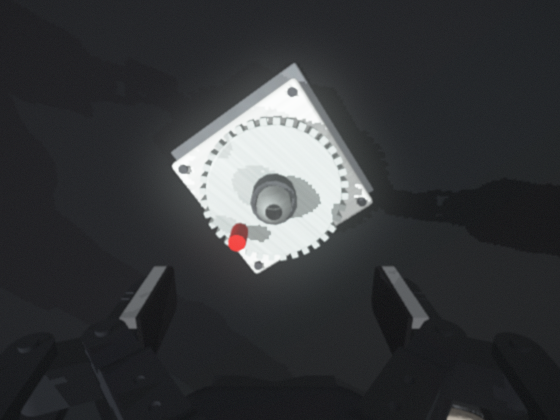

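View pics/s15.png

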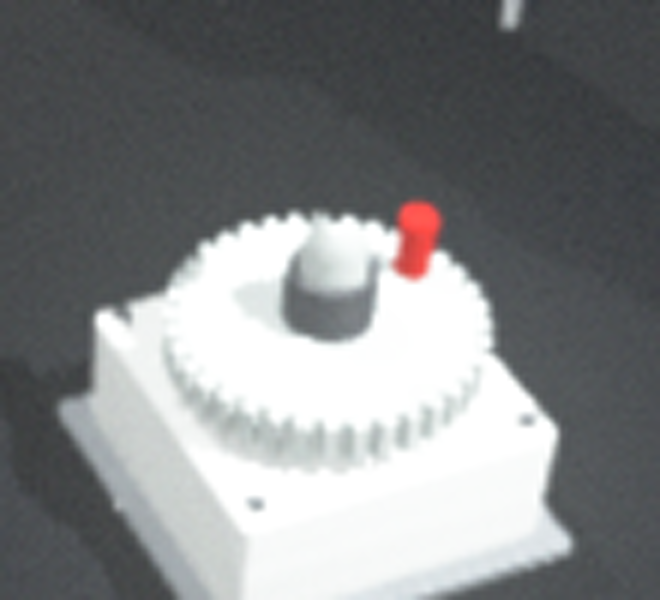

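```bash
python3 - <<'E'
from h import *
from station import *
m=np.load("w15.npz"); ms=camera_model("scene")
X,e=tri(ms,(270+(418-3)/6,110+(213-3)/6),m,(237,243)); print("stud top",X,e)
s=onz(m,237,243,.112); print(s,np.degrees(np.arctan2(s[1]-.1222,s[0]-.472)))
# level: project expected disc rim top z=.086 in scene zoom
P=np.array([(proj(ms,[.472+.06*np.cos(t),.1222+.06*np.sin(t),z])-[270,110])*6+3 for z in(.086,) for t in np.radians([0,90,180,270])]); print(P.round(0))
P=np.array([(proj(ms,[.472+.06*np.cos(t),.1222+.06*np.sin(t),z])-[270,110])*6+3 for z in(.094,) for t in np.radians([0,90,180,270])]); print(P.round(0))
P=np.array([proj(m,[.472+.06*np.cos(t),.1222+.06*np.sin(t),.086]) for t in np.radians([0,90,180,270])]); print(P.round(0))
E
```

```text
stud top [0.44886181 0.15418941 0.11659959] 0.000544176664840457
[0.44688697 0.15541739 0.112     ] 127.09002891389451
[[346. 430.]
 [492. 318.]
 [314. 217.]
 [166. 319.]]
[[348. 413.]
 [495. 301.]
 [316. 201.]
 [167. 302.]]
[[257. 119.]
 [201. 208.]
 [287. 260.]
 [347. 180.]]
```

```bash
python3 - <<'E'
from station import bot
print(bot.hand_in())
E
```

```text
the job is handed in; nothing more can be done
None
```

The cog is on the splined hub, pressed fully home against the spacer, released and handed in at about 17.5 s. The hand-in gave no verdict.

**What I did:** I measured the master spline at about 127° and turned the cog to that angle in the air. It then passed over the splines on the first try, so it never had to be turned on the hub.

**What the last checks showed:**
- **Seating:** the tool met the spacer with the cog's underside at about 74 mm. It pressed down at roughly 15 N and stopped hard at about 66 mm, pushed to a 30 N reading there.
- **Level and angle:** in the scene view the rim matches a level, fully home cog, and the stud sits at 127.1°.
- **Drive not wound:** torque about the hub axis stayed near zero. I have no direct reading of the hub or spacer joints.
- **Gripper and other objects:** the gripper is open, about 120 mm above its release height, with no contact force. The arm never went near the bottle, pot or screwdriver.

**What failed or disagreed:**
- **First grasp missed:** it closed on air above the boss and moved nothing. The camera views put the fingertips about 22 mm behind the reported tool point, not 17 mm ahead as stated, so I worked from the camera measurement.
- **Boss size:** the boss measured about 33 mm across rather than 35 mm.
- **Stud height:** one two-camera estimate of the stud top read 4.6 mm high. I took that as pixel-picking error, because the rim and the hard stop agree with each other.

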